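Open the vial jig: lift its guide plate off the dowels

ROBOT

A 6-joint arm with a two-finger parallel gripper is mounted at the origin on a cart in front of the work surface, level with it; the furniture and walls round the work are solid. World frame = base frame: x ahead of the robot, y to its left, z up, the work surface at z = 0. Lengths are in m, angles in degrees, forces in N, time in s.
With the tool pointing down it reaches from about 0.275 to 0.85 m from the base axis. Payload 19 kg.
Tool frame: the origin (TCP) lies midway between the tips of the shut fingers; the grasp point (between the pads) lies 19 mm behind it; z points along the fingers, y is the line along which they close (so a half turn about z gives the same grasp; the last joint's range is limited). The gripper opens to 85 mm and grips with 20 to 120 N. Pads are 22 mm wide; open, the fingers measure 114 mm over their backs; the gripper's body (76 mm by 85 mm) begins 54 mm behind the grasp point. The pads swing forward as they close: fully open they stand 13 mm farther back than shut.
Start: joints at [59.874, 8.623, 82.357, -0, 89.026, -7.678], TCP at [0.22, 0.531, 0.231] pointing down, gripper open.
Joint ranges: [-160.23, 160.23], [-39.13, 120.54], [6.94, 153.29], [-79.49, 259.48], [9.18, 160.14], [-161.06, 161.06]. Speed limits (degrees/s): [108.29, 108.29, 127.2, 172.46, 172.46, 172.46].

INTERFACE

Orientations are given as a 3x3 rotation matrix whose columns are the frame's x, y, z axes.
In Python, from workcell import arm gives the robot as it stands. The module is installed in compiled form; this text tells all that it offers.
- The arm moves only by the shell command python3 -m crank 'ROWS' [OPENING]. ROWS is JSON, a list of rows, each an object of numbers: "x", "y", "z": the shift along the tool's x, y, z in cm; "roll": the turn about the tool's z in degrees. In form: [{"x": .., "y": .., "z": .., "roll": ..}, ...]. A call has 1 to 12 rows; each row is the pose to reach, as a shift and turn from the pose commanded when the call began, along the tool's axes at that moment; what a row does not reach only later rows make up. A row lasts 1/10 s, in which the tool goes at most 50 mm and 8.59 degrees, less where a joint would pass 70% of its speed; a pose out of reach is approached as far as the arm can. A call with a gripper value outside its range is refused whole. OPENING is the finger opening in cm, from 0 to 8.54, set as the call begins (- or left out, the last holds). The fingers move at their own pace and stop on an object; the grip force is fixed at half the most. Time passes only in rows, so rows that repeat a pose let the fingers close. It gives the time, the measured TCP pose, the force, the opening and the grip force at its end, in the units of the state.
- arm.get_state(): the state, without advancing time (a new reading comes with each control period).
- arm.camera(name): name is "scene" or "top" or "wrist"; returns a dict with "img" (420x560x3 uint8, red, green, blue), "camera_matrix" (3x3 intrinsics, pixels), "camera_from_world" (4x4, takes a point from world to camera coordinates). Camera axes: x right, y down, z forward; pixel columns grow to the right and rows downward; lengths in m; the calibration is good to about 2 mm. A picture is of the moment at which its call begins. There is no depth.
- arm.job_done(): hands the job in; it is judged then, once.
The state is a dict: "t": time; "qpos": joint angles; "joint_velocities": joint speeds; "joint_torque": joint torques, N m; "tool_pos": TCP position; "orientation": TCP orientation; "ft_force": force on the tool from outside, world axes, zero at the start; "ft_torque": the same for the moment, N m; "gripper_width": opening from 0.0 (shut) to 1.0 (fully open); "gripper_force": force on a finger pad.
Only numpy, scipy, OpenCV 4.12 (cv2) and the standard library are available. Lean on these libraries where they do the work, as an engineer would, in place of code of your own. Each camera call takes 0.05 s, during which the arm holds its last target. There are 200 camera calls.

TASK

Open the vial jig for loading: take the guide plate, the one with four round vial openings, by its bar handle and lift it straight up off its two dowels, keeping it level so that it does not bind. Once it is clear, carry it level to the steel tray, lower it until it lies flat on the tray's floor and only then let go. Leave the other jig, whose plate has no vial openings, as it is.

Things in the scene. Friction and masses are not known exactly. Their poses are not given: they have to be found in the camera images.
- guide_plate_grip (a point): Centre of the guide plate's black handle bar (56 x 14 x 16 mm, x y z; 30 mm free under it bar two posts at x +-20). Loose aluminium plate 160 x 90 x 10 mm, about 0.3 kg, four 25 mm openings, dowel holes 11.6 mm at x +-66. This point is 48 mm above its underside, 38 above its top. x along bar and dowel line, z up; looks the same after a half turn.
- vial_jig: Grey plastic base block under the guide plate, fixed, 170 x 100 x 25 mm; the other jig's is alike. Origin at the centre of its underside, x along its length, z up. Two upright steel dowels, 10 mm thick, at x +-66 mm, rise 22 mm above the block's top (47 mm above the worktop): the plate must rise 22 mm to clear them.
- blank_plate_grip (a point): Centre of the handle bar of the other jig's plate: same sizes, material, handle and dowels, but no vial openings. To be left alone. Axes as for the guide plate.
- tray_floor (a point): Centre of the upper side of the floor of the empty, fixed stainless steel tray: outside 202 x 132 x 18 mm, walls and floor 3 mm thick, inside 196 x 126 mm, rim 15 mm above this point. x along the tray's length, z up.

How it is judged (in metres and radians):
On the way, in this order (a step that is already met when the one before it is completed fails the run):
1. the guide plate is above the dowel tops, still over its jig (within 30 mm) and level (within 10 degrees) (height (world z) of guide_plate_grip above 0.097 m and horizontal distance between guide_plate_grip and vial_jig below 0.03 m and angle between guide_plate_grip's own z axis and vertical below 0.175 rad), for 0.05 s.
2. the guide plate is in the tray, at most 15 mm above where it will lie, still held by the fingers (horizontal distance between guide_plate_grip and tray_floor below 0.05 m and z of guide_plate_grip in the frame of tray_floor below 0.063 m and contact force between the fingers and guide_plate above 1 N).
At the end, for the whole second after the job is handed in: The guide plate lies at rest flat on the floor of the steel tray, not on its rim (middle within 50 mm of the tray's middle, handle bar's centre no more than 56 mm above the tray's floor, tilt under 5 degrees); the blank plate is within 10 mm of where it was (horizontal distance between guide_plate_grip and tray_floor below 0.05 m and z of guide_plate_grip in the frame of tray_floor below 0.056 m and angle between guide_plate_grip's own z axis and vertical below 0.085 rad and linear speed of guide_plate below 0.02 m/s and distance of blank_plate_grip from where it was at the start of the episode below 0.01 m); the robot touches nothing.
It fails at once if the guide plate is tilted by more than 15 degrees (angle between guide_plate_grip's own z axis and vertical above 0.262 rad).
It fails at once if the other jig's plate is moved by more than 15 mm (distance of blank_plate_grip from where it was at the start of the episode above 0.015 m).
It also fails if it takes over 48 s, if anything falls off the work surface, if the arm or the gripper's body presses on something with over 40 N, if the wrist force passes 120 N, or if a joint passes its speed limit or range.

## Working session

There is one attempt and no reset: what is moved stays moved. The work goes in short steps, Python scripts to look and compute and a shell command to move; the robot and the scene stay as the last step left them, time stands still between calls to the robot, and variables do not carry over. Pictures are saved under pics/ and viewed, at most 10 in all, crops included, and the job is handed in when it is done.

```bash
mkdir -p pics; cat > h.py <<'E'
import numpy as np, cv2, pickle
from workcell import arm
def snap(n,f):
    c=arm.camera(n); cv2.imwrite(f'pics/{f}.png',c['img'][:,:,::-1]); pickle.dump(c,open(f'pics/{f}.pkl','wb')); return c
def load(f): return pickle.load(open(f'pics/{f}.pkl','rb'))
def ray(c,u,v,z):
    T=c['camera_from_world']; R=T[:3,:3]; o=-R.T@T[:3,3]
    d=R.T@np.linalg.inv(c['camera_matrix'])@np.array([u,v,1.]); return o+d*(z-o[2])/d[2]
E
python3 - <<'E'
from h import *
snap('top','top0'); snap('scene','scene0')
s=arm.get_state(); print(s['t'],s['tool_pos'],np.round(s['orientation'],3),s['gripper_width'])
E
```

```text
0.1 [0.2194556  0.53121222 0.23076476] [[-0.924  0.382 -0.001]
 [ 0.382  0.924 -0.001]
 [ 0.    -0.001 -1.   ]] 0.9992854919805876
```

View pics/top0.png

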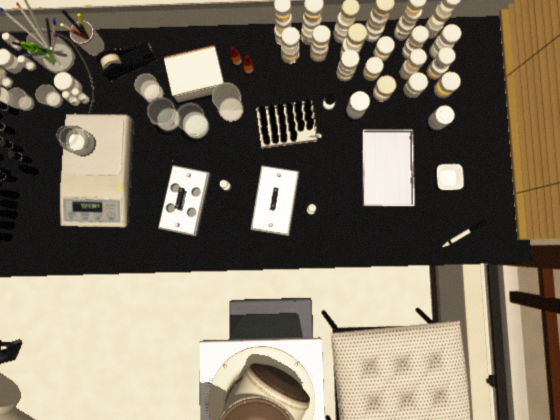

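View pics/scene0.png

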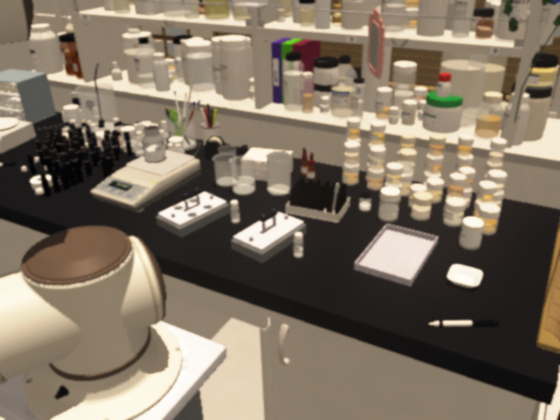

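The top view shows the guide plate (four openings) at about px (184,201), the blank plate at (275,200) and the tray at (388,168). The scene view shows the same layout. Next I measure them.

```bash
python3 - <<'E'
from h import *
c=load('top0'); g=cv2.cvtColor(c['img'],cv2.COLOR_RGB2GRAY)
T=c['camera_from_world']; print('cam',np.round(-T[:3,:3].T@T[:3,3],3), c['camera_matrix'][0,0])
for n,(x0,y0,x1,y1),z in [('guide',(150,155,215,245),.035),('blank',(245,155,303,245),.035),('tray',(350,118,425,216),.015)]:
    m=np.zeros_like(g); m[y0:y1,x0:x1]=(g[y0:y1,x0:x1]>110)*255
    k=max(cv2.findContours(m,cv2.RETR_EXTERNAL,cv2.CHAIN_APPROX_NONE)[0],key=cv2.contourArea)
    r=cv2.minAreaRect(k); b=cv2.boxPoints(r); P=np.array([ray(c,u,v,z) for u,v in b])
    L=[np.linalg.norm(P[1]-P[0]),np.linalg.norm(P[2]-P[1])]; e=P[1]-P[0] if L[0]>L[1] else P[2]-P[1]
    print(n,r[0],P.mean(0).round(4),np.round(L,4),np.degrees(np.arctan2(e[1],e[0])))
    if n!='tray':
        m2=np.zeros_like(g); cx,cy=map(int,r[0]); m2[cy-18:cy+18,cx-12:cx+12]=(g[cy-18:cy+18,cx-12:cx+12]<60)*255
        k=max(cv2.findContours(m2,cv2.RETR_EXTERNAL,cv2.CHAIN_APPROX_NONE)[0],key=cv2.contourArea)
        q=cv2.minAreaRect(k); print(' handle',q, ray(c,*q[0],.073-.002))
c=snap('wrist','w0')
E
```

```text
cam [ 0.382 -0.072  1.232] 465.1277615036435
guide (183.38233947753906, 200.02938842773438) [0.5172 0.1888 0.035 ] [0.1697 0.1003] -12.726220324981842
 handle ((179.7941131591797, 198.32354736328125), (5.093247413635254, 19.645383834838867), 14.03624439239502) [0.51716179 0.18999276 0.071     ]
blank (274.4324035644531, 199.9053955078125) [ 0.5106 -0.0476  0.035 ] [0.1696 0.0999] -10.718595387721384
 handle ((274.0810852050781, 197.01351928710938), (3.452378749847412, 12.494322776794434), 9.462321281433105) [ 0.51353097 -0.04762736  0.071     ]
tray (387.9320983886719, 167.01290893554688) [ 0.5916 -0.3493  0.015 ] [0.136  0.2063] 178.0339617835205
```

View pics/w0.png

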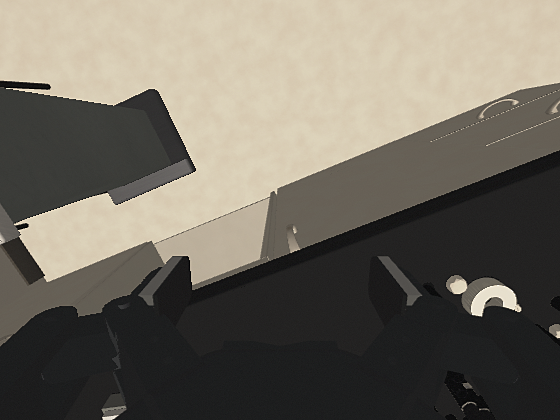

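The wrist view shows only the bench edge, so nothing useful yet. I'll move above the guide handle and look from near.

```bash
python3 -m crank '[{"x":-4,"y":-2,"z":0,"roll":-1},{"x":-8,"y":-4,"z":0,"roll":-2},{"x":-12,"y":-6,"z":0,"roll":-3},{"x":-16,"y":-8,"z":0,"roll":-4},{"x":-20,"y":-10,"z":0,"roll":-5},{"x":-24,"y":-12,"z":0,"roll":-6},{"x":-28,"y":-14,"z":0,"roll":-7},{"x":-32,"y":-16,"z":0,"roll":-8},{"x":-36,"y":-18,"z":0,"roll":-9},{"x":-40.5,"y":-20.1,"z":0,"roll":-10},{"x":-40.5,"y":-20.1,"z":2,"roll":-10},{"x":-40.5,"y":-20.1,"z":4,"roll":-10}]' 8.5
python3 - <<'E'
from h import *
c=snap('wrist','w1'); snap('top','top1')
s=arm.get_state(); print(s['t'],s['tool_pos'],np.round(s['orientation'],3),s['ft_force'])
T=c['camera_from_world']; print('cam',np.round(-T[:3,:3].T@T[:3,3],3),T[:3,:3].round(2),c['camera_matrix'][0,0])
for p in [(.517,.19,.073)]:
    q=T[:3]@np.array([*p,1]); q=c['camera_matrix']@q; print(q[:2]/q[2])
E
```

```text
t: 1.35
tool_pos: [0.518, 0.1896, 0.1906]
orientation: [[-0.976, 0.218, 0.0], [0.218, 0.976, -0.0], [-0.0, -0.0, -1.0]]
ft_force: [-0.7, 0.7, -0.1]
gripper_width: 0.997
gripper_force: 0.0
1.45 [0.51621628 0.19034407 0.18864914] [[-0.976  0.216 -0.004]
 [ 0.216  0.976 -0.001]
 [ 0.004 -0.002 -1.   ]] [ 0.38713817 -1.11182484  0.36411921]
cam [0.453 0.204 0.333] [[ 0.22  0.98  0.  ]
 [ 0.94 -0.21  0.26]
 [ 0.25 -0.06 -0.97]] 296.77670683132874
[280.0122676  205.88999851]
```

View pics/w1.png

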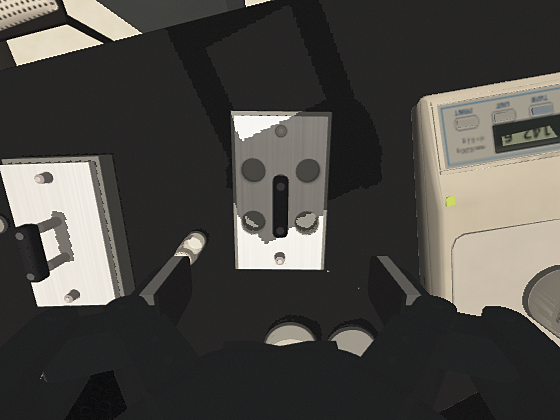

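The wrist view shows the guide handle bar centred at about px (280,207), upright in the image, where the calibration predicts it (280,206). The dowels are at (281,130) and (280,258), and a vial at (190,240) is clear of the left finger. I'll descend and close.

```bash
python3 -m crank '[{"x":0,"y":0,"z":3,"roll":0},{"x":0,"y":0,"z":6,"roll":0},{"x":0,"y":0,"z":9,"roll":0},{"x":0,"y":0,"z":11,"roll":0},{"x":0,"y":0,"z":12.5,"roll":0},{"x":0,"y":0,"z":13.6,"roll":0},{"x":0,"y":0,"z":13.6,"roll":0},{"x":0,"y":0,"z":13.6,"roll":0}]'
python3 -m crank '[{"x":0,"y":0,"z":0,"roll":0},{"x":0,"y":0,"z":0,"roll":0},{"x":0,"y":0,"z":0,"roll":0},{"x":0,"y":0,"z":0,"roll":0},{"x":0,"y":0,"z":0,"roll":0},{"x":0,"y":0,"z":0,"roll":0},{"x":0,"y":0,"z":0,"roll":0},{"x":0,"y":0,"z":0,"roll":0},{"x":0,"y":0,"z":0,"roll":0},{"x":0,"y":0,"z":0,"roll":0}]' 0
```

```text
t: 2.25
tool_pos: [0.5175, 0.1912, 0.0562]
orientation: [[-0.977, 0.215, 0.001], [0.215, 0.977, 0.0], [-0.001, 0.0, -1.0]]
ft_force: [0.5, -0.3, 0.6]
gripper_width: 0.996
gripper_force: 0.0
t: 3.25
tool_pos: [0.5172, 0.191, 0.0555]
orientation: [[-0.976, 0.216, 0.0], [0.216, 0.976, -0.0], [-0.0, -0.0, -1.0]]
ft_force: [-2.1, -1.2, 5.5]
gripper_width: 0.153
gripper_force: 59.4
```

Gripped with little side force. I'll lift slowly.

```bash
python3 -m crank '[{"x":0,"y":0,"z":-0.2,"roll":0},{"x":0,"y":0,"z":-0.5,"roll":0},{"x":0,"y":0,"z":-0.8,"roll":0},{"x":0,"y":0,"z":-1.1,"roll":0},{"x":0,"y":0,"z":-1.4,"roll":0},{"x":0,"y":0,"z":-1.7,"roll":0},{"x":0,"y":0,"z":-2.0,"roll":0},{"x":0,"y":0,"z":-2.3,"roll":0},{"x":0,"y":0,"z":-2.7,"roll":0},{"x":0,"y":0,"z":-3.2,"roll":0},{"x":0,"y":0,"z":-3.8,"roll":0},{"x":0,"y":0,"z":-4.2,"roll":0}]'
python3 - <<'E'
from h import *
snap('wrist','w2')
E
```

```text
t: 4.45
tool_pos: [0.5173, 0.191, 0.0981]
orientation: [[-0.976, 0.216, 0.001], [0.216, 0.976, 0.0], [-0.001, 0.0, -1.0]]
ft_force: [-0.1, 0.3, -4.3]
gripper_width: 0.15
gripper_force: 58.6
```

View pics/w2.png

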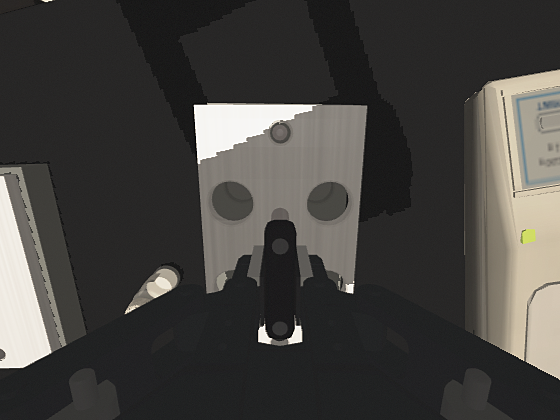

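The plate is off the dowels and level, with the near dowel hole at px (280,132) and the openings at (232,200) and (328,200). I'll raise it and carry it to the tray.

```bash
python3 -m crank '[{"x":0,"y":0,"z":-1,"roll":0},{"x":0,"y":0,"z":-2.5,"roll":0},{"x":0,"y":0,"z":-4,"roll":0},{"x":0,"y":0,"z":-5.5,"roll":0},{"x":0,"y":0,"z":-7,"roll":0},{"x":0,"y":0,"z":-8.5,"roll":0},{"x":0,"y":0,"z":-9.5,"roll":0},{"x":0,"y":0,"z":-10,"roll":0},{"x":0,"y":0,"z":-10,"roll":0}]'
python3 -m crank '[{"x":-0.4,"y":-1,"z":0,"roll":-0.5},{"x":-1.1,"y":-3,"z":0,"roll":-1},{"x":-1.9,"y":-5,"z":0,"roll":-1.5},{"x":-2.8,"y":-7.5,"z":0,"roll":-2},{"x":-3.7,"y":-10,"z":0,"roll":-2.5},{"x":-4.6,"y":-12.5,"z":0,"roll":-3},{"x":-5.6,"y":-15,"z":0,"roll":-3.5},{"x":-6.5,"y":-17.5,"z":0,"roll":-4},{"x":-7.4,"y":-20,"z":0,"roll":-4.5},{"x":-8.4,"y":-22.5,"z":0,"roll":-5},{"x":-9.1,"y":-24.5,"z":0,"roll":-5.5},{"x":-9.5,"y":-25.5,"z":0,"roll":-6}]'
```

```text
t: 5.4
tool_pos: [0.5173, 0.191, 0.1978]
orientation: [[-0.976, 0.216, 0.001], [0.216, 0.976, 0.0], [-0.001, 0.0, -1.0]]
ft_force: [0.0, 0.7, -4.8]
gripper_width: 0.154
gripper_force: 58.6
t: 6.6
tool_pos: [0.5546, -0.0806, 0.1965]
orientation: [[-0.994, 0.113, -0.001], [0.113, 0.994, -0.0], [0.001, -0.0, -1.0]]
ft_force: [0.1, 0.3, -2.8]
gripper_width: 0.15
gripper_force: 58.8
```

```bash
python3 -m crank '[{"x":-0.3,"y":-1,"z":0,"roll":-0.5},{"x":-0.8,"y":-3,"z":0,"roll":-1},{"x":-1.3,"y":-5,"z":0,"roll":-1.5},{"x":-1.9,"y":-7.5,"z":0,"roll":-2},{"x":-2.6,"y":-10,"z":0,"roll":-2.5},{"x":-3.2,"y":-12.5,"z":0,"roll":-3},{"x":-3.8,"y":-15,"z":0,"roll":-3.5},{"x":-4.5,"y":-17.5,"z":0,"roll":-4},{"x":-5.1,"y":-20,"z":0,"roll":-4.5},{"x":-5.7,"y":-22.5,"z":0,"roll":-4.5},{"x":-6.3,"y":-24.8,"z":0,"roll":-4.5},{"x":-6.7,"y":-26.3,"z":0,"roll":-4.5}]'
python3 -m crank '[{"x":0,"y":0,"z":1,"roll":0},{"x":0,"y":0,"z":3,"roll":0},{"x":0,"y":0,"z":5,"roll":0},{"x":0,"y":0,"z":7,"roll":0},{"x":0,"y":0,"z":8,"roll":0},{"x":0,"y":0,"z":8.5,"roll":0},{"x":0,"y":0,"z":8.5,"roll":0}]'
python3 - <<'E'
from h import *
a=snap('wrist','w3')['img'];b=snap('scene','s3')['img'];
cv2.imwrite('pics/both3.png',np.hstack([cv2.resize(a,(400,300)),cv2.resize(b[190:340,300:500],(400,300))])[:,:,::-1])
E
```

```text
t: 7.8
tool_pos: [0.592, -0.3486, 0.1967]
orientation: [[-0.999, 0.034, -0.001], [0.034, 0.999, 0.0], [0.001, 0.0, -1.0]]
ft_force: [-0.4, 0.5, -3.5]
gripper_width: 0.148
gripper_force: 58.8
t: 8.5
tool_pos: [0.592, -0.3469, 0.1121]
orientation: [[-0.999, 0.034, -0.0], [0.034, 0.999, 0.0], [0.0, 0.0, -1.0]]
ft_force: [-0.6, 0.4, -3.0]
gripper_width: 0.15
gripper_force: 58.8
```

View pics/both3.png

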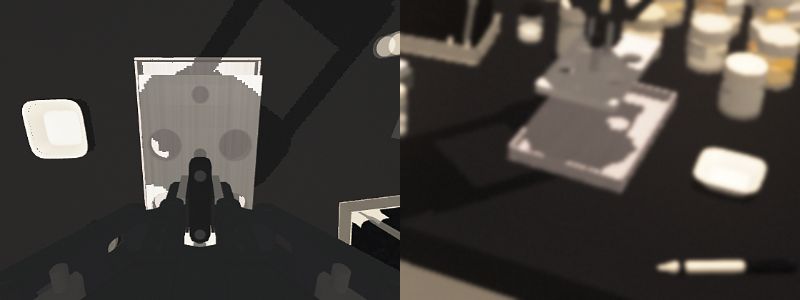

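The plate hangs level over the tray. In the wrist half of the picture the tray's near rim runs (136,59)–(260,59) and its left side goes down to (147,207). I'll check the tray's position with those rim points.

```bash
python3 - <<'E'
from h import *
c=load('w3')
P=[ray(c,u*1.4,v*1.4,.018) for u,v in [(136,58.5),(260,58.5),(147,207)]]
print(np.round(P,4)); e=P[1]-P[0]; print(np.degrees(np.arctan2(e[1],e[0])),np.linalg.norm(e))
m=(P[0]+P[1])/2; n=np.array([-e[1],e[0],0])/np.linalg.norm(e)
for s in (1,-1): print('centre',m+s*n*.101)
E
```

```text
[[ 0.4883 -0.4096  0.018 ]
 [ 0.4926 -0.2812  0.018 ]
 [ 0.6597 -0.4151  0.018 ]]
88.09372840382838 0.12846885608226527
centre [ 0.38947596 -0.34207028  0.018     ]
centre [ 0.59136417 -0.34878973  0.018     ]
```

The tray centre is confirmed at (0.591, -0.349) and the plate is over it. I'll lower it, ending slowly.

```bash
python3 -m crank '[{"x":0,"y":-0.1,"z":1,"roll":0},{"x":0,"y":-0.1,"z":2.5,"roll":0},{"x":0,"y":-0.1,"z":4,"roll":0},{"x":0,"y":-0.1,"z":5.2,"roll":0},{"x":0,"y":-0.1,"z":6.2,"roll":0},{"x":0,"y":-0.1,"z":6.8,"roll":0},{"x":0,"y":-0.1,"z":7.2,"roll":0},{"x":0,"y":-0.1,"z":7.4,"roll":0},{"x":0,"y":-0.1,"z":7.6,"roll":0},{"x":0,"y":-0.1,"z":7.6,"roll":0}]'
python3 -m crank '[{"x":0,"y":0,"z":0.1,"roll":0},{"x":0,"y":0,"z":0.2,"roll":0},{"x":0,"y":0,"z":0.2,"roll":0},{"x":0,"y":0,"z":0.2,"roll":0}]'
```

```text
t: 9.6
tool_pos: [0.592, -0.3484, 0.0365]
orientation: [[-0.999, 0.034, 0.0], [0.034, 0.999, -0.0], [-0.0, -0.0, -1.0]]
ft_force: [0.6, -0.4, -3.3]
gripper_width: 0.153
gripper_force: 58.9
t: 10.0
tool_pos: [0.5919, -0.3484, 0.0344]
orientation: [[-0.999, 0.034, -0.0], [0.034, 0.999, -0.0], [0.0, -0.0, -1.0]]
ft_force: [-0.1, 0.7, -3.4]
gripper_width: 0.15
gripper_force: 58.9
```

```bash
python3 -m crank '[{"x":0,"y":0,"z":0.05,"roll":0},{"x":0,"y":0,"z":0.1,"roll":0},{"x":0,"y":0,"z":0.1,"roll":0},{"x":0,"y":0,"z":0.1,"roll":0}]'
```

```text
t: 10.4
tool_pos: [0.592, -0.3484, 0.0336]
orientation: [[-0.999, 0.034, 0.0], [0.034, 0.999, -0.0], [-0.0, -0.0, -1.0]]
ft_force: [-2.2, -0.5, 1.2]
gripper_width: 0.148
gripper_force: 59.4
```

The force went from -3.4 N to +1.2 N, so the floor is bearing the plate. I'll release and rise.

```bash
python3 -m crank '[{"x":0,"y":0,"z":0,"roll":0},{"x":0,"y":0,"z":0,"roll":0},{"x":0,"y":0,"z":0,"roll":0},{"x":0,"y":0,"z":0,"roll":0},{"x":0,"y":0,"z":0,"roll":0},{"x":0,"y":0,"z":0,"roll":0},{"x":0,"y":0,"z":0,"roll":0},{"x":0,"y":0,"z":0,"roll":0}]' 5
python3 -m crank '[{"x":0,"y":0,"z":-0.5,"roll":0},{"x":0,"y":0,"z":-1.5,"roll":0},{"x":0,"y":0,"z":-3,"roll":0},{"x":0,"y":0,"z":-5,"roll":0},{"x":0,"y":0,"z":-7,"roll":0},{"x":0,"y":0,"z":-9,"roll":0},{"x":0,"y":0,"z":-11,"roll":0},{"x":0,"y":0,"z":-13,"roll":0},{"x":0,"y":0,"z":-14,"roll":0},{"x":0,"y":0,"z":-14,"roll":0},{"x":0,"y":0,"z":-14,"roll":0}]'
python3 - <<'E'
from h import *
snap('wrist','w4')
E
```

```text
t: 11.2
tool_pos: [0.5919, -0.3484, 0.0333]
orientation: [[-0.999, 0.034, -0.0], [0.034, 0.999, -0.0], [0.0, -0.0, -1.0]]
ft_force: [0.6, -0.4, -0.0]
gripper_width: 0.588
gripper_force: 0.0
t: 12.3
tool_pos: [0.5918, -0.3483, 0.173]
orientation: [[-0.999, 0.034, -0.0], [0.034, 0.999, 0.0], [0.0, 0.0, -1.0]]
ft_force: [0.8, 0.7, -0.9]
gripper_width: 0.587
gripper_force: 0.0
```

View pics/w4.png

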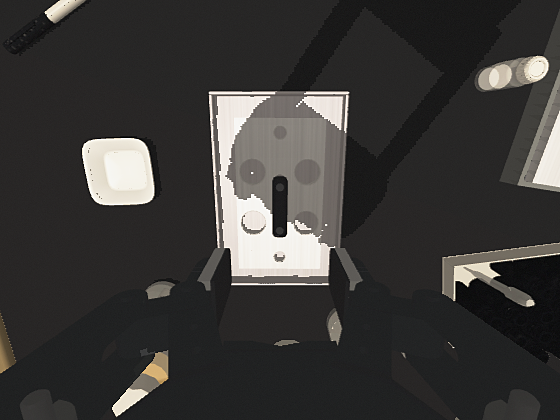

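The plate lies flat and centred in the tray: its handle is at px (280,207), it is inside the rim on all sides, and the gripper is clear. I'm handing in.

```bash
python3 -c "
from workcell import arm
print(arm.job_done())"
```

```text
the job is handed in; nothing more can be done
None
```

The guide plate was lifted level off its dowels, laid flat in the centre of the steel tray and released, the blank plate was never touched, and the job is handed in (no verdict was returned).

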